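Connect the battery modules in order

ROBOT

A 6-joint arm with a two-finger parallel gripper is mounted at the origin on the work surface. World frame = base frame: x ahead of the robot, y to its left, z up, the work surface at z = 0. Lengths are in m, angles in degrees, forces in N, time in s.
With the tool pointing down it reaches from about 0.35 to 0.925 m from the base axis. Payload 6.4 kg.
Tool frame: the origin (TCP) lies midway between the tips of the shut fingers; the grasp point (between the pads) lies 19 mm behind it; z points along the fingers, y is the line along which they close (so a half turn about z gives the same grasp; the last joint's range is limited). The gripper opens to 94 mm and grips with 3 to 60 N. Pads are 16 mm wide; open, the fingers measure 119 mm over their backs; the gripper's body (75 mm by 177 mm) begins 78 mm behind the grasp point.
Start: joints at [54.311, 14.043, 89.255, -0, 76.702, -9.975], TCP at [0.282, 0.586, 0.205] pointing down, gripper open.
Joint ranges: [-179.41, 179.41], [-58.25, 129.5], [7.25, 145.43], [-54.29, 234.29], [11.92, 165.04], [-157.13, 157.13]. Speed limits (degrees/s): [147.25, 147.25, 180, 180, 180, 180].

INTERFACE

Orientations are given as a 3x3 rotation matrix whose columns are the frame's x, y, z axes.
In Python, from plant import telemetry, capture, camera_params, ticket gives the robot as it stands. The module is installed in compiled form; this text tells all that it offers.
- The arm moves only by the shell command python3 -m crank 'ROWS' [FORCE]. ROWS is JSON, one flat list of numbers, 7 for each row, row after row: the turn, a rotation vector about the world's x, y, z as a fraction of full scale, then the shift along the world's x, y, z as a fraction of full scale, then the closure, from 0 (fully open) to 1 (shut). A call has exactly 8 rows; each row is the pose to reach, as a shift and turn from the pose commanded when the call began; what a row does not reach only later rows make up. Full scale, the value 1, is 0.1 m for a shift and pi/2 rad for a turn. A row lasts 1/10 s, in which the tool goes at most 50 mm and 8.59 degrees, less where a joint would pass 70% of its speed; a pose out of reach is approached as far as the arm can. A call with a number of a shift or a turn outside -1 to 1 is refused whole. A call with a gripper value outside its range is refused whole. The fingers move at their own pace and stop on an object; FORCE is the grip in N (left out, the last holds). Time passes only in rows, so rows that repeat a pose let the fingers close, or fill a call up. It gives the time, the measured TCP pose, the force, the opening and the grip force at its end, in the units of the state.
- telemetry.observe(): the state, without advancing time (a new reading comes with each control period).
- capture(name): name is "scene" or "top"; returns the picture (480x640x3 uint8, blue, green, red); there is no depth.
- camera_params(name): a dict with "vfov" (degrees; the focal length in pixels is half the picture's height over the tangent of half this angle, whatever the lens; pixels are square), "cx", "cy" (the principal point, pixels), "xyz" and "attitude" of the camera in the world. Camera axes: x right, y down, z forward; pixel columns grow to the right and rows downward; lengths in m; the calibration is good to about 2 mm. A picture is of the moment at which its call begins. camera_params takes no time and is no camera call.
- ticket.close_job(): hands the job in; it is judged then, once.
The state is a dict: "time_s": time; "joints": joint angles; "qd": joint speeds; "effort": joint torques, N m; "ee_pos": TCP position; "tcp_rot": TCP orientation; "force": force on the tool from outside, world axes, zero at the start; "ft_torque": the same for the moment, N m; "finger_gap": opening from 0.0 (shut) to 1.0 (fully open); "grasp_force": force on a finger pad.
Only numpy, scipy, OpenCV 4.12 (cv2) and the standard library are available. Lean on these libraries where they do the work, as an engineer would, in place of code of your own. Each camera call takes 0.05 s, during which the arm holds its last target. There are 200 camera calls.

TASK

Connect the battery modules to their monitor: with closed fingertips, lightly press the copper pin on the black module all the way down, then the pin on the blue one, then the one on the red. Each pin stays down by itself; leave the yellow spare's pin up. Only touch: press gently, do not lift, shift or tip any module, and leave the other things on the board where they are.

Things in the scene. Friction and masses are not known exactly. Their poses are not given: they have to be found in the camera images.
- black_module: loose upright block of green cells between black holders, BLACK top plate and collar (negative end of the string, to be connected first); 62 x 62 mm, 74 mm high, about 0.55 kg, standing on the 4 mm board. Origin: centre of its underside, z up. In the centre of its top stands a collar (36 mm across, 6 mm high, same colour) and in it the copper push pin
- black_pin_top (a point): centre of the flat top of the copper pin (24 mm across) of the black module; on the module's axis, 94 mm above its underside (98 mm above the table) while up, 86 mm above its underside when fully down and released
- black_pin (a joint): how far the black pin is pushed down, m: 0 up (as at the start), 0.008 fully down against its stop. It yields at about 4 N and has no spring: it stays wherever it is left. Its copper cap is sprung: once the pin is fully down, the cap alone gives up to 6 mm more (5 N rising to 14 N) and comes back when released. Over 25 N would damage it
- blue_module: loose upright block of green cells between black holders, BLUE top plate and collar (middle, second); 62 x 62 mm, 74 mm high, about 0.55 kg, standing on the 4 mm board. Origin: centre of its underside, z up. In the centre of its top stands a collar (36 mm across, 6 mm high, same colour) and in it the copper push pin
- blue_pin_top (a point): centre of the flat top of the copper pin (24 mm across) of the blue module; on the module's axis, 94 mm above its underside (98 mm above the table) while up, 86 mm above its underside when fully down and released
- blue_pin (a joint): how far the blue pin is pushed down, m: 0 up (as at the start), 0.008 fully down against its stop. It yields at about 4 N and has no spring: it stays wherever it is left. Its copper cap is sprung: once the pin is fully down, the cap alone gives up to 6 mm more (5 N rising to 14 N) and comes back when released. Over 25 N would damage it
- red_module: loose upright block of green cells between black holders, RED top plate and collar (positive end, third); 62 x 62 mm, 74 mm high, about 0.55 kg, standing on the 4 mm board. Origin: centre of its underside, z up. In the centre of its top stands a collar (36 mm across, 6 mm high, same colour) and in it the copper push pin
- red_pin_top (a point): centre of the flat top of the copper pin (24 mm across) of the red module; on the module's axis, 94 mm above its underside (98 mm above the table) while up, 86 mm above its underside when fully down and released
- red_pin (a joint): how far the red pin is pushed down, m: 0 up (as at the start), 0.008 fully down against its stop. It yields at about 4 N and has no spring: it stays wherever it is left. Its copper cap is sprung: once the pin is fully down, the cap alone gives up to 6 mm more (5 N rising to 14 N) and comes back when released. Over 25 N would damage it
- yellow_module: loose upright block of green cells between black holders, YELLOW top plate and collar (spare module, its pin stays up); 62 x 62 mm, 74 mm high, about 0.55 kg, standing on the 4 mm board. Origin: centre of its underside, z up. In the centre of its top stands a collar (36 mm across, 6 mm high, same colour) and in it the copper push pin
- yellow_pin_top (a point): centre of the flat top of the copper pin (24 mm across) of the yellow module; on the module's axis, 94 mm above its underside (98 mm above the table) while up, 86 mm above its underside when fully down and released
- yellow_pin (a joint): how far the yellow pin is pushed down, m: 0 up (as at the start), 0.008 fully down against its stop. It yields at about 4 N and has no spring: it stays wherever it is left. Its copper cap is sprung: once the pin is fully down, the cap alone gives up to 6 mm more (5 N rising to 14 N) and comes back when released. Over 25 N would damage it
- board: fixed orange board, 460 x 840 x 4 mm, under the modules and the loose things; origin: centre of its underside
- tape_roll: bystander: loose amber roll of tape lying flat, 64 mm across, 20 mm high; origin: centre of its underside
- screwdriver: bystander: loose screwdriver, 160 mm long, lying between the modules and the robot along its own x axis
- cell_a: bystander: loose green cell standing on end, 18 mm across, 65 mm high; origin: centre of its underside
- cell_b: bystander: loose green cell standing on end, 18 mm across, 65 mm high; origin: centre of its underside
- meter: bystander: loose orange multimeter lying on its back, 75 x 150 x 35 mm (knob to 43 mm high); origin: centre of its underside

How it is judged:
By the outcome, as a careful person would: the job done as asked, in the order asked, and still so for the second after the job is handed in, with the robot touching nothing.
It also fails if it takes over 48 s, if anything falls off the work surface, if the arm or the gripper's body presses on something with over 40 N, if the wrist force passes 120 N, or if a joint passes its speed limit or range.

## Working session

There is one attempt and no reset: what is moved stays moved. The work goes in short steps, Python scripts to look and compute and a shell command to move; the robot and the scene stay as the last step left them, time stands still between calls to the robot, and variables do not carry over. Pictures are saved under pics/ and viewed, at most 10 in all, crops included, and the job is handed in when it is done.

```bash
mkdir -p pics; python3 - <<'E'
from plant import telemetry,capture,camera_params
import cv2
for n in("top","scene"):
    cv2.imwrite(f"pics/{n}0.png",capture(n)); print(n,camera_params(n))
s=telemetry.observe();print(s["time_s"],s["ee_pos"],s["tcp_rot"],s["force"])
E
```

```text
top {'vfov': 43.95278178341104, 'cx': 327.380720953955, 'cy': 241.36646207644603, 'xyz': array([ 0.30446834, -0.0208945 ,  1.13599296]), 'attitude': array([[ 1.43896162e-01, -9.67763524e-01,  2.06706694e-01],
       [-9.89592792e-01, -1.40715770e-01,  3.00861803e-02],
       [-2.94162965e-05, -2.08884740e-01, -9.77940266e-01]])}
scene {'vfov': 55.89523157323827, 'cx': 320.42720486374503, 'cy': 241.97466708352113, 'xyz': array([1.02474865, 0.13296876, 0.75202869]), 'attitude': array([[-0.26661852,  0.76233089, -0.58971704],
       [ 0.9636741 ,  0.22083046, -0.15022031],
       [ 0.0157099 , -0.60834655, -0.79351602]])}
0.1 [0.28169673 0.58518965 0.20445494] [[-9.00971325e-01  4.33877460e-01 -1.01078404e-03]
 [ 4.33878540e-01  9.00970238e-01 -1.42950385e-03]
 [ 2.90456839e-04 -1.72649948e-03 -9.99998467e-01]] [ 0.25347078 -0.68744829  0.70863334]
```

View pics/top0.png

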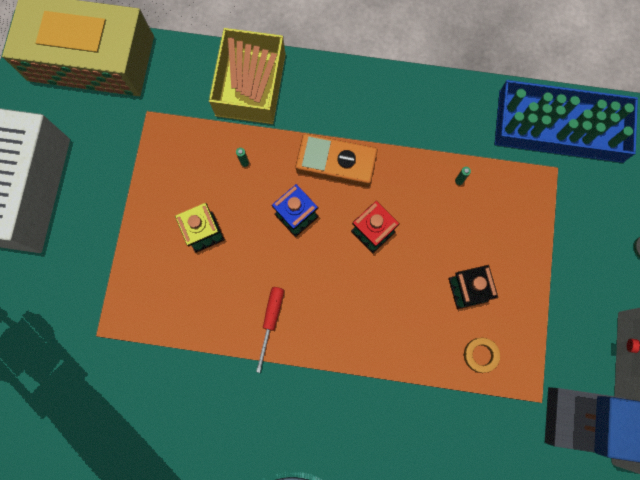

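View pics/scene0.png

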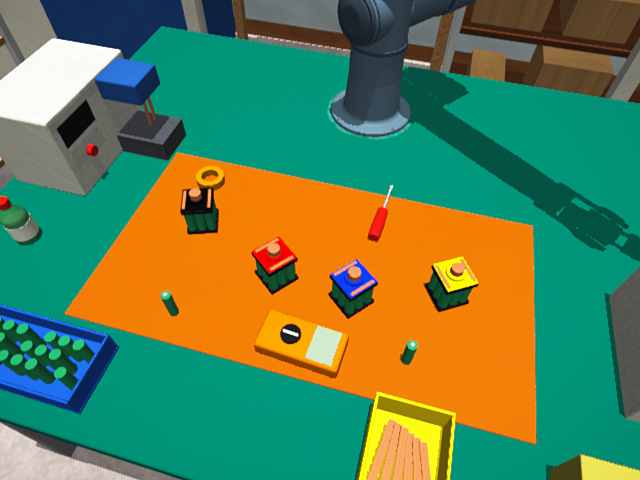

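The top view shows pins at about yellow (195,222), blue (294,204), red (377,221) and black (480,284). In the scene view they are at yellow (457,270), blue (355,272), red (273,248) and black (195,194). I'll enlarge these next.

```bash
cat > geo.py <<'E'
import numpy as np
from plant import camera_params
def ray(n,u,v):
    c=camera_params(n);f=240/np.tan(np.radians(c["vfov"]/2))
    d=c["attitude"]@np.array([(u-c["cx"])/f,(v-c["cy"])/f,1]);return c["xyz"],d/np.linalg.norm(d)
def atz(n,u,v,z):
    o,d=ray(n,u,v);return (o+d*(z-o[2])/d[2])[:2]
E
python3 - <<'E'
import cv2,numpy as np
from geo import *
P={"top":[(480,284),(294,204),(377,221),(195,222)],"scene":[(195,194),(355,272),(273,248),(457,270)]}
rows=[]
for n in P:
    im=cv2.imread(f"pics/{n}0.png");r=[]
    for (u,v) in P[n]:
        c=cv2.resize(im[v-12:v+13,u-12:u+13],None,fx=8,fy=8,interpolation=cv2.INTER_NEAREST)
        for k in range(0,25,5):
            cv2.putText(c,str(u-12+k),(k*8,8),0,.3,(255,255,255));cv2.putText(c,str(v-12+k),(0,k*8+8),0,.3,(255,255,0))
        r.append(c)
        print(n,u,v,atz(n,u,v,.098))
    rows.append(np.hstack(r))
cv2.imwrite("pics/crop.png",np.vstack(rows))
E
```

```text
top 480 284 [ 0.48663673 -0.2654656 ]
top 294 204 [0.5835801  0.08074191]
top 377 221 [ 0.57375647 -0.07185254]
top 195 222 [0.52485495 0.25160087]
scene 195 194 [ 0.492648   -0.26017987]
scene 355 272 [0.5853     0.08433942]
scene 273 248 [ 0.5756207  -0.06920965]
scene 457 270 [0.53174525 0.25515289]
```

View pics/crop.png

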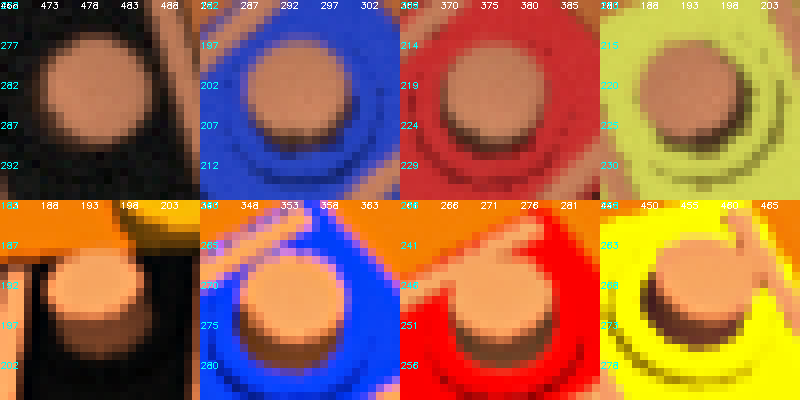

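The crops give these cap centres. Top: black (479.7,282.9), blue (293.9,202.5), red (376.5,219.6), yellow (193.5,220.5). Scene: black (194.5,192.1), blue (354.4,270.9), red (272.6,246.7), yellow (457.1,267.4).

```bash
python3 - <<'E'
from geo import *
from plant import telemetry
T=dict(black=(479.7,282.9,194.5,192.1),blue=(293.9,202.5,354.4,270.9),red=(376.5,219.6,272.6,246.7),yellow=(193.5,220.5,457.1,267.4))
for k,t in T.items():
    (o,d),(p,e)=ray("top",*t[:2]),ray("scene",*t[2:])
    A=np.eye(3)-np.outer(d,d);B=np.eye(3)-np.outer(e,e)
    x=np.linalg.solve(A+B,A@o+B@p)
    print(k,x.round(4),atz("top",*t[:2],.098).round(4),atz("scene",*t[2:],.098).round(4))
E
```

```text
black [ 0.4882 -0.2641  0.098 ] [ 0.4885 -0.2648] [ 0.4882 -0.2633]
blue [0.5854 0.0821 0.1008] [0.5863 0.0814] [0.5833 0.0828]
red [ 0.5753 -0.0702  0.1011] [ 0.5762 -0.0706] [ 0.5731 -0.0709]
yellow [0.527  0.2546 0.0991] [0.5272 0.2548] [0.5261 0.2548]
```

```bash
R='[0,0,0,0.03,-0.125,0,1, 0,0,0,0.06,-0.25,0,1, 0,0,0,0.09,-0.375,0,1, 0,0,0,0.12,-0.5,0,1, 0,0,0,0.15,-0.625,0,1, 0,0,0,0.18,-0.75,0,1, 0,0,0,0.21,-0.875,0,1, 0,0,0,0.24,-1,0,1]'
python3 -m crank '[0,0,0,0.03,-0.125,0,1, 0,0,0,0.06,-0.25,0,1, 0,0,0,0.09,-0.375,0,1, 0,0,0,0.12,-0.5,0,1, 0,0,0,0.15,-0.625,0,1, 0,0,0,0.18,-0.75,0,1, 0,0,0,0.21,-0.875,0,1, 0,0,0,0.24,-1,0,1]' 10
```

```text
time_s: 0.9
ee_pos: [0.3063, 0.4846, 0.2055]
tcp_rot: [[-0.901, 0.434, 0.0], [0.434, 0.901, 0.0], [-0.0, 0.0, -1.0]]
force: [-0.4, -0.4, 0.6]
finger_gap: 0.358
grasp_force: 0.0
```

```bash
python3 -m crank '[0,0,0,0.03,-0.125,0,1, 0,0,0,0.06,-0.25,0,1, 0,0,0,0.09,-0.375,0,1, 0,0,0,0.12,-0.5,0,1, 0,0,0,0.15,-0.625,0,1, 0,0,0,0.18,-0.75,0,1, 0,0,0,0.21,-0.875,0,1, 0,0,0,0.24,-1,0,1]' >/dev/null
python3 -m crank '[0,0,0,0.03,-0.125,0,1, 0,0,0,0.06,-0.25,0,1, 0,0,0,0.09,-0.375,0,1, 0,0,0,0.12,-0.5,0,1, 0,0,0,0.15,-0.625,0,1, 0,0,0,0.18,-0.75,0,1, 0,0,0,0.21,-0.875,0,1, 0,0,0,0.24,-1,0,1]' >/dev/null
python3 -m crank '[0,0,0,0.03,-0.125,0,1, 0,0,0,0.06,-0.25,0,1, 0,0,0,0.09,-0.375,0,1, 0,0,0,0.12,-0.5,0,1, 0,0,0,0.15,-0.625,0,1, 0,0,0,0.18,-0.75,0,1, 0,0,0,0.21,-0.875,0,1, 0,0,0,0.24,-1,0,1]' >/dev/null
python3 -m crank '[0,0,0,0.03,-0.125,0,1, 0,0,0,0.06,-0.25,0,1, 0,0,0,0.09,-0.375,0,1, 0,0,0,0.12,-0.5,0,1, 0,0,0,0.15,-0.625,0,1, 0,0,0,0.18,-0.75,0,1, 0,0,0,0.21,-0.875,0,1, 0,0,0,0.24,-1,0,1]'
```

```text
time_s: 4.1
ee_pos: [0.4021, 0.0846, 0.2055]
tcp_rot: [[-0.901, 0.434, 0.0], [0.434, 0.901, -0.0], [-0.0, 0.0, -1.0]]
force: [1.2, -0.1, 0.5]
finger_gap: 0.005
grasp_force: 0.0
```

```bash
python3 -m crank '[0,0,0,0.03,-0.125,0,1, 0,0,0,0.06,-0.25,0,1, 0,0,0,0.09,-0.375,0,1, 0,0,0,0.12,-0.5,0,1, 0,0,0,0.15,-0.625,0,1, 0,0,0,0.18,-0.75,0,1, 0,0,0,0.21,-0.875,0,1, 0,0,0,0.24,-1,0,1]' >/dev/null
python3 -m crank '[0,0,0,0.03,-0.125,0,1, 0,0,0,0.06,-0.25,0,1, 0,0,0,0.09,-0.375,0,1, 0,0,0,0.12,-0.5,0,1, 0,0,0,0.15,-0.625,0,1, 0,0,0,0.18,-0.75,0,1, 0,0,0,0.21,-0.875,0,1, 0,0,0,0.24,-1,0,1]' >/dev/null
python3 -m crank '[0,0,0,0.03,-0.125,0,1, 0,0,0,0.06,-0.25,0,1, 0,0,0,0.09,-0.375,0,1, 0,0,0,0.12,-0.5,0,1, 0,0,0,0.15,-0.625,0,1, 0,0,0,0.18,-0.75,0,1, 0,0,0,0.21,-0.875,0,1, 0,0,0,0.24,-1,0,1]' >/dev/null
python3 -m crank '[0,0,0,0.03,-0.12,0,1, 0,0,0,0.07,-0.24,0,1, 0,0,0,0.1,-0.36,0,1, 0,0,0,0.14,-0.486,0,1, 0,0,0,0.14,-0.486,-0.2,1, 0,0,0,0.14,-0.486,-0.4,1, 0,0,0,0.14,-0.486,-0.6,1, 0,0,0,0.14,-0.486,-0.75,1]'
python3 - <<'E'
from plant import capture
import cv2,numpy as np
a=capture("top")[220:345,400:560];b=capture("scene")[120:245,115:275]
cv2.imwrite("pics/c1.png",cv2.resize(np.hstack([a,b]),None,fx=2.5,fy=2.5))
E
```

```text
time_s: 7.3
ee_pos: [0.4878, -0.2631, 0.1291]
tcp_rot: [[-0.901, 0.434, -0.001], [0.434, 0.901, 0.001], [0.001, 0.0, -1.0]]
force: [-0.1, 0.1, -0.6]
finger_gap: 0.004
grasp_force: 0.0
```

View pics/c1.png

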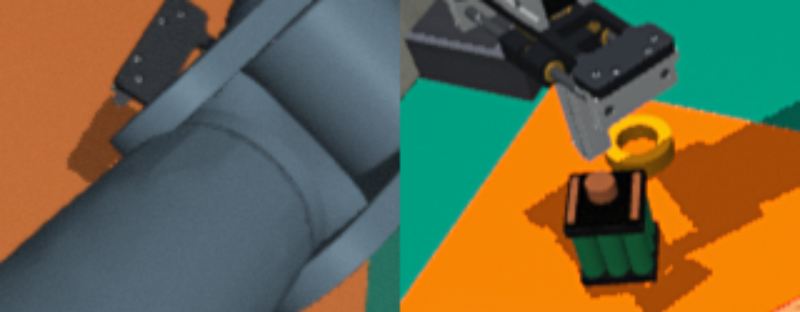

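The fingertips, at crop (592,155), are right over the black pin at (600,182). I'll press now.

```bash
python3 -m crank '[0,0,0,0,0,-0.1,1, 0,0,0,0,0,-0.2,1, 0,0,0,0,0,-0.26,1, 0,0,0,0,0,-0.28,1, 0,0,0,0,0,-0.3,1, 0,0,0,0,0,-0.32,1, 0,0,0,0,0,-0.33,1, 0,0,0,0,0,-0.34,1]'
python3 -m crank '[0,0,0,0,0,-0.01,1, 0,0,0,0,0,-0.02,1, 0,0,0,0,0,-0.03,1, 0,0,0,0,0,-0.04,1, 0,0,0,0,0,-0.05,1, 0,0,0,0,0,-0.06,1, 0,0,0,0,0,-0.06,1, 0,0,0,0,0,-0.06,1]'
```

```text
time_s: 8.2
ee_pos: [0.4883, -0.2631, 0.0971]
tcp_rot: [[-0.901, 0.434, 0.0], [0.434, 0.901, -0.0], [-0.001, -0.0, -1.0]]
force: [-2.0, 0.5, 3.1]
finger_gap: 0.006
grasp_force: 1.6
time_s: 9.0
ee_pos: [0.4882, -0.2631, 0.0904]
tcp_rot: [[-0.901, 0.434, 0.0], [0.434, 0.901, -0.0], [-0.001, -0.0, -1.0]]
force: [1.4, -0.9, 1.6]
finger_gap: 0.004
grasp_force: 0.7
```

```bash
python3 -m crank '[0,0,0,0,0,-0.01,1, 0,0,0,0,0,-0.02,1, 0,0,0,0,0,-0.025,1, 0,0,0,0,0,-0.025,1, 0,0,0,0,0,-0.025,1, 0,0,0,0,0,-0.025,1, 0,0,0,0,0,-0.025,1, 0,0,0,0,0,-0.025,1]'
```

```text
time_s: 9.8
ee_pos: [0.4883, -0.2632, 0.0888]
tcp_rot: [[-0.901, 0.434, 0.0], [0.434, 0.901, -0.0], [-0.0, -0.0, -1.0]]
force: [-0.3, 0.0, 6.7]
finger_gap: 0.007
grasp_force: 3.5
```

```bash
python3 -m crank '[0,0,0,0,0,-0.005,1, 0,0,0,0,0,-0.01,1, 0,0,0,0,0,-0.015,1, 0,0,0,0,0,-0.015,1, 0,0,0,0,0,-0.015,1, 0,0,0,0,0,-0.015,1, 0,0,0,0,0,-0.015,1, 0,0,0,0,0,-0.015,1]'
python3 -m crank '[0,0,0,0,0,0.01,1, 0,0,0,0,0,0.03,1, 0,0,0,0,0,0.08,1, 0,0,0,0,0,0.15,1, 0,0,0,0,0,0.25,1, 0,0,0,0,0,0.35,1, 0,0,0,0,0,0.45,1, 0,0,0,0,0,0.55,1]'
python3 - <<'E'
from plant import capture
import cv2
cv2.imwrite("pics/c2.png",cv2.resize(capture("scene")[120:245,115:275],None,fx=4,fy=4))
E
```

```text
time_s: 10.6
ee_pos: [0.4883, -0.2632, 0.0876]
tcp_rot: [[-0.901, 0.434, 0.0], [0.434, 0.901, -0.0], [-0.0, -0.0, -1.0]]
force: [-1.3, 1.3, 8.0]
finger_gap: 0.006
grasp_force: 4.4
time_s: 11.4
ee_pos: [0.4881, -0.263, 0.1426]
tcp_rot: [[-0.901, 0.434, 0.0], [0.434, 0.901, -0.0], [-0.001, -0.0, -1.0]]
force: [-0.5, -1.6, -0.0]
finger_gap: 0.007
grasp_force: 0.0
```

View pics/c2.png

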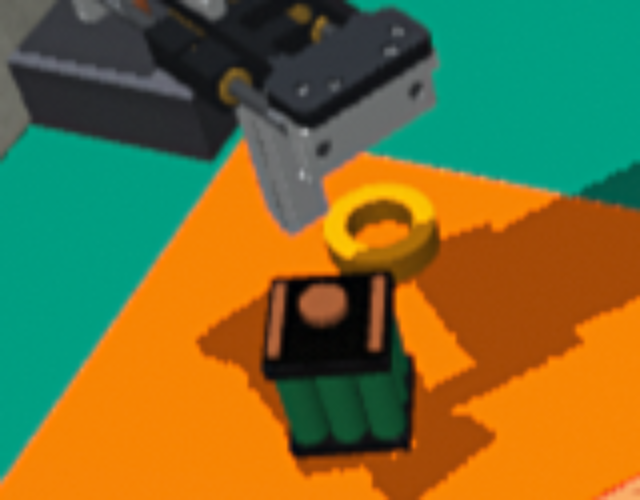

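The black pin is down, with its cap at crop (323,305) nearly flush with the collar, and the module hasn't moved. Blue is next.

```bash
python3 -m crank '[0,0,0,0.03,0.125,0.1,1, 0,0,0,0.06,0.25,0.2,1, 0,0,0,0.09,0.375,0.2,1, 0,0,0,0.12,0.5,0.2,1, 0,0,0,0.15,0.625,0.2,1, 0,0,0,0.18,0.75,0.2,1, 0,0,0,0.21,0.875,0.2,1, 0,0,0,0.24,1,0.2,1]' >/dev/null
python3 -m crank '[0,0,0,0.03,0.125,0,1, 0,0,0,0.06,0.25,0,1, 0,0,0,0.09,0.375,0,1, 0,0,0,0.12,0.5,0,1, 0,0,0,0.15,0.625,0,1, 0,0,0,0.18,0.75,0,1, 0,0,0,0.21,0.875,0,1, 0,0,0,0.24,1,0,1]' >/dev/null
python3 -m crank '[0,0,0,0.03,0.125,0,1, 0,0,0,0.06,0.25,0,1, 0,0,0,0.09,0.375,0,1, 0,0,0,0.12,0.5,0,1, 0,0,0,0.15,0.625,0,1, 0,0,0,0.18,0.75,0,1, 0,0,0,0.21,0.875,0,1, 0,0,0,0.24,1,0,1]' >/dev/null
python3 -m crank '[0,0,0,0.06,0.12,0,1, 0,0,0,0.12,0.24,0,1, 0,0,0,0.18,0.36,0,1, 0,0,0,0.25,0.45,0,1, 0,0,0,0.25,0.45,-0.15,1, 0,0,0,0.25,0.45,-0.3,1, 0,0,0,0.25,0.45,-0.4,1, 0,0,0,0.25,0.45,-0.45,1]'
python3 - <<'E'
from plant import capture
import cv2
cv2.imwrite("pics/c3.png",cv2.resize(capture("scene")[190:315,275:435],None,fx=4,fy=4))
E
```

```text
time_s: 14.65
ee_pos: [0.5835, 0.0817, 0.1139]
tcp_rot: [[-0.901, 0.434, -0.004], [0.434, 0.901, 0.0], [0.003, -0.002, -1.0]]
force: [0.3, -0.1, 0.2]
finger_gap: 0.006
grasp_force: 0.0
```

View pics/c3.png

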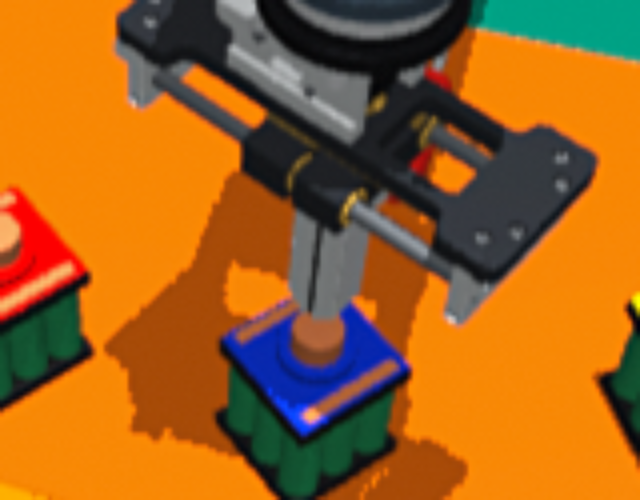

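The fingertips are centred about 15 mm above the blue pin (crop 318,335), so I'll press.

```bash
python3 -m crank '[0,0,0,0,0,-0.06,1, 0,0,0,0,0,-0.1,1, 0,0,0,0,0,-0.14,1, 0,0,0,0,0,-0.17,1, 0,0,0,0,0,-0.19,1, 0,0,0,0,0,-0.2,1, 0,0,0,0,0,-0.21,1, 0,0,0,0,0,-0.22,1]'
python3 -m crank '[0,0,0,0,0,-0.01,1, 0,0,0,0,0,-0.02,1, 0,0,0,0,0,-0.03,1, 0,0,0,0,0,-0.04,1, 0,0,0,0,0,-0.05,1, 0,0,0,0,0,-0.06,1, 0,0,0,0,0,-0.06,1, 0,0,0,0,0,-0.06,1]'
```

```text
time_s: 15.5
ee_pos: [0.5851, 0.082, 0.0948]
tcp_rot: [[-0.901, 0.434, 0.0], [0.434, 0.901, -0.0], [-0.0, 0.0, -1.0]]
force: [-1.5, 0.2, 3.6]
finger_gap: 0.003
grasp_force: 1.6
time_s: 16.3
ee_pos: [0.5851, 0.082, 0.089]
tcp_rot: [[-0.901, 0.434, 0.0], [0.434, 0.901, -0.0], [-0.0, -0.0, -1.0]]
force: [-2.7, -1.2, 6.4]
finger_gap: 0.003
grasp_force: 3.3
```

```bash
python3 -m crank '[0,0,0,0,0,-0.005,1, 0,0,0,0,0,-0.01,1, 0,0,0,0,0,-0.015,1, 0,0,0,0,0,-0.015,1, 0,0,0,0,0,-0.015,1, 0,0,0,0,0,-0.015,1, 0,0,0,0,0,-0.015,1, 0,0,0,0,0,-0.015,1]'
python3 -m crank '[0,0,0,0,0,0.01,1, 0,0,0,0,0,0.03,1, 0,0,0,0,0,0.08,1, 0,0,0,0,0,0.15,1, 0,0,0,0,0,0.25,1, 0,0,0,0,0,0.35,1, 0,0,0,0,0,0.45,1, 0,0,0,0,0,0.55,1]'
python3 -m crank '[0,0,0,0,-0.1,0,1, 0,0,0,0,-0.2,0,1, 0,0,0,0,-0.3,0,1, 0,0,0,0,-0.4,0,1, 0,0,0,-0.03,-0.5,0,1, 0,0,0,-0.03,-0.6,0,1, 0,0,0,-0.05,-0.7,0,1, 0,0,0,-0.05,-0.8,0,1]' >/dev/null
python3 -m crank '[0,0,0,0,-0.12,0,1, 0,0,0,-0.02,-0.24,0,1, 0,0,0,-0.03,-0.36,0,1, 0,0,0,-0.04,-0.48,0,1, 0,0,0,-0.05,-0.6,0,1, 0,0,0,-0.05,-0.725,0,1, 0,0,0,-0.05,-0.725,-0.1,1, 0,0,0,-0.05,-0.725,-0.2,1]'
python3 - <<'E'
from plant import capture
import cv2
cv2.imwrite("pics/c4.png",cv2.resize(capture("scene")[180:330,195:395],None,fx=4,fy=4))
E
```

```text
time_s: 17.1
ee_pos: [0.5852, 0.082, 0.0879]
tcp_rot: [[-0.901, 0.434, 0.0], [0.434, 0.901, -0.0], [-0.0, -0.0, -1.0]]
force: [-4.6, -0.5, 7.6]
finger_gap: 0.003
grasp_force: 4.1
time_s: 17.9
ee_pos: [0.5852, 0.082, 0.1431]
tcp_rot: [[-0.901, 0.434, 0.001], [0.434, 0.901, -0.0], [-0.001, 0.0, -1.0]]
force: [0.3, -0.0, -0.7]
finger_gap: 0.007
grasp_force: 0.0
time_s: 19.5
ee_pos: [0.575, -0.0707, 0.1213]
tcp_rot: [[-0.901, 0.434, 0.0], [0.434, 0.901, 0.0], [-0.0, 0.0, -1.0]]
force: [0.5, -0.0, -0.8]
finger_gap: 0.007
grasp_force: 0.0
```

View pics/c4.png

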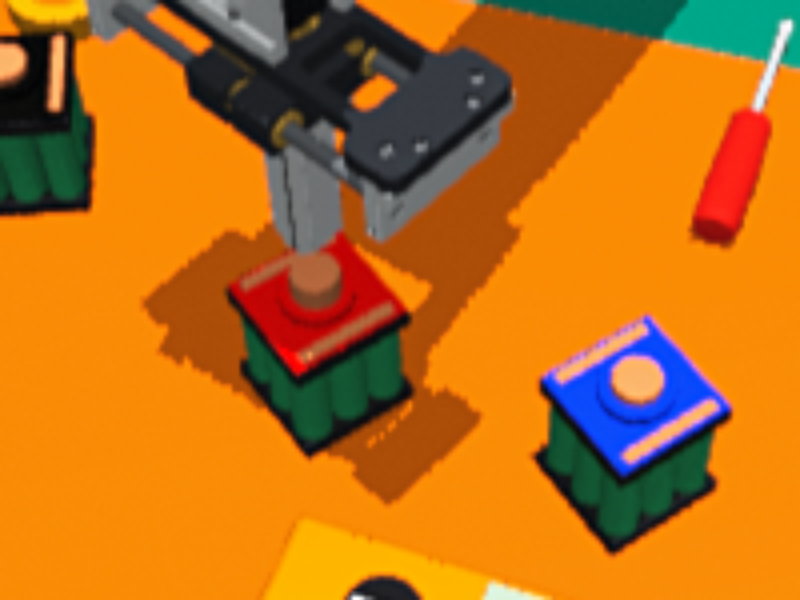

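The blue pin is down (crop 638,378) and the tips are over the red pin (crop 315,275). I'll press red now.

```bash
python3 -m crank '[0,0,0,0,0,-0.07,1, 0,0,0,0,0,-0.14,1, 0,0,0,0,0,-0.19,1, 0,0,0,0,0,-0.22,1, 0,0,0,0,0,-0.24,1, 0,0,0,0,0,-0.25,1, 0,0,0,0,0,-0.26,1, 0,0,0,0,0,-0.27,1]'
python3 -m crank '[0,0,0,0,0,-0.01,1, 0,0,0,0,0,-0.02,1, 0,0,0,0,0,-0.03,1, 0,0,0,0,0,-0.04,1, 0,0,0,0,0,-0.05,1, 0,0,0,0,0,-0.06,1, 0,0,0,0,0,-0.06,1, 0,0,0,0,0,-0.06,1]'
```

```text
time_s: 20.35
ee_pos: [0.575, -0.0703, 0.0952]
tcp_rot: [[-0.901, 0.434, -0.0], [0.434, 0.901, 0.0], [0.0, 0.0, -1.0]]
force: [-3.1, 1.2, 3.7]
finger_gap: 0.005
grasp_force: 1.6
time_s: 21.15
ee_pos: [0.5752, -0.0704, 0.0894]
tcp_rot: [[-0.901, 0.434, 0.0], [0.434, 0.901, 0.0], [-0.0, 0.0, -1.0]]
force: [-3.9, 2.3, 5.1]
finger_gap: 0.004
grasp_force: 3.0
```

Next I'll press 2 mm more, then retract up and back toward the robot to clear the view.

```bash
python3 -m crank '[0,0,0,0,0,-0.005,1, 0,0,0,0,0,-0.01,1, 0,0,0,0,0,-0.015,1, 0,0,0,0,0,-0.02,1, 0,0,0,0,0,-0.02,1, 0,0,0,0,0,-0.02,1, 0,0,0,0,0,-0.02,1, 0,0,0,0,0,-0.02,1]'
python3 -m crank '[0,0,0,0,0,0.01,1, 0,0,0,0,0,0.03,1, 0,0,0,0,0,0.08,1, 0,0,0,0,0,0.15,1, 0,0,0,0,0,0.3,1, 0,0,0,0,0,0.5,1, 0,0,0,0,0,0.7,1, 0,0,0,0,0,0.9,1]'
python3 -m crank '[0,0,0,-0.1,0,0.1,1, 0,0,0,-0.2,0,0.2,1, 0,0,0,-0.3,0,0.3,1, 0,0,0,-0.4,0,0.4,1, 0,0,0,-0.6,0,0.4,1, 0,0,0,-0.8,0,0.4,1, 0,0,0,-1,0,0.4,1, 0,0,0,-1,0,0.4,1]'
python3 - <<'E'
from plant import capture
import cv2
im=capture("scene");cv2.imwrite("pics/c5.png",cv2.resize(im[150:400,150:500],None,fx=2.28,fy=2.28))
E
```

```text
time_s: 21.95
ee_pos: [0.5753, -0.0705, 0.0879]
tcp_rot: [[-0.901, 0.434, 0.0], [0.434, 0.901, -0.0], [-0.0, -0.0, -1.0]]
force: [-4.3, 2.3, 7.6]
finger_gap: 0.006
grasp_force: 4.2
time_s: 22.75
ee_pos: [0.5753, -0.0707, 0.1789]
tcp_rot: [[-0.901, 0.434, 0.001], [0.434, 0.901, -0.001], [-0.001, 0.0, -1.0]]
force: [0.6, 1.4, -0.1]
finger_gap: 0.004
grasp_force: 0.0
time_s: 23.55
ee_pos: [0.4741, -0.0705, 0.2179]
tcp_rot: [[-0.901, 0.434, 0.001], [0.434, 0.901, -0.001], [-0.002, -0.0, -1.0]]
force: [0.3, -1.0, -0.1]
finger_gap: 0.004
grasp_force: 0.0
```

View pics/c5.png

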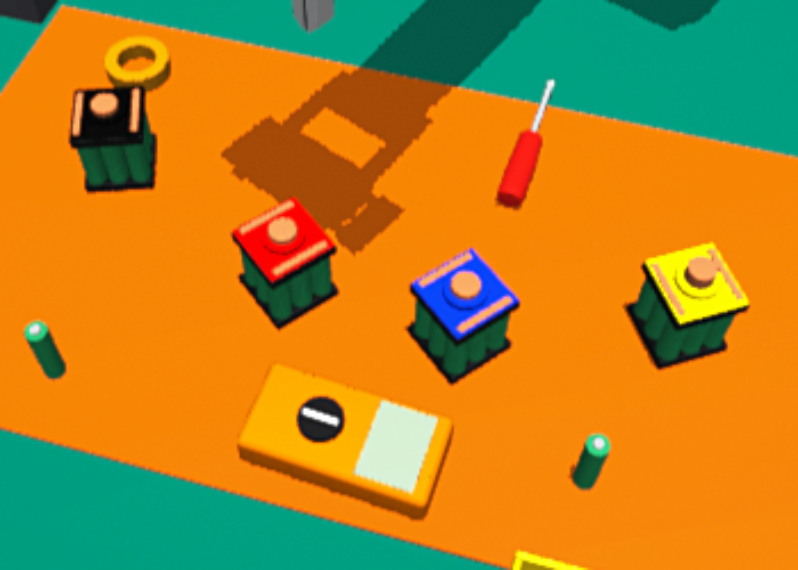

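The picture shows the black (104,104), red (283,231) and blue (466,284) pins down, the yellow pin (701,270) still up, and everything else in place.

```bash
python3 -c "
from plant import ticket
print(ticket.close_job())"
```

```text
the job is handed in; nothing more can be done
None
```

I pressed the black, blue and red pins fully down in that order, at about 8 N by the wrist reading; the yellow pin is still up, nothing else visibly moved, and I handed the job in at about 24 s.

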